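Put the chuck key away and snap its case shut

ROBOT

A 6-joint arm with a two-finger parallel gripper is mounted at the origin on a cart in front of the work surface, level with it; the furniture and walls round the work are solid. World frame = base frame: x ahead of the robot, y to its left, z up, the work surface at z = 0. Lengths are in mm, angles in rad, forces in N, time in s.
With the tool pointing down it reaches from about 400 to 925 mm from the base axis. Payload 12.5 kg.
Tool frame: the origin (TCP) lies between the finger pads; the fingertips stand 11 mm ahead of it and the grasp point (between the pads) lies 8 mm behind it (env.tip_extent is the distance from the TCP to the fingertips, in mm); x points along the fingers, z is the direction in which the jaws open and shut, and the axes are right-handed (so a half turn about x gives the same grasp; the last joint's range is limited). The gripper opens to 95 mm and grips with 3 to 60 N. Pads are 20 mm wide; open, the fingers measure 119 mm over their backs; the gripper's body (75 mm by 180 mm) begins 59 mm behind the grasp point.
Start: joints at [1.08, 0.491, 1.559, -0, 1.092, -0.106], TCP at [234.593, 579.32, 225.661] pointing down, gripper open.
Joint ranges: [-3.1, 3.1], [-0.84, 2.19], [0.05, 2.79], [-1.13, 4.28], [0.06, 2.93], [-2.69, 2.69]. Speed limits (rad/s): [2.22, 2.22, 2.79, 3.14, 3.14, 3.14].

INTERFACE

Orientations are given as [roll, pitch, yaw] about the fixed x, y, z axes, in that order (R = Rz(yaw) Ry(pitch) Rx(roll)).
In Python, from cell import status, imaging, env gives the robot as it stands. The module is installed in compiled form; this text tells all that it offers.
- The arm moves only by the tool apply_moves, never from a script. Its argument "increments" is a list of rows, each a list of 5 numbers: the closure, from 0 (fully open) to 1 (shut), then the shift along the tool's x, y, z in mm, then the turn about the tool's x in degrees. A call has 1 to 10 rows; each row shifts and turns the commanded pose from where the row before left it, along the tool's axes as they then stand; what a row does not reach is not made up. A row lasts 1/10 s, in which the tool goes at most 50 mm and 8.59 degrees, less where a joint would pass 70% of its speed; a pose out of reach is approached as far as the arm can. A call with a gripper value outside its range is refused whole. The fingers move at their own pace and stop on an object; the grip force is fixed at half the most. Time passes only in rows, so rows that do not move let the fingers close. It gives the time, the measured TCP pose, the force and the opening at its end, in the units of the state.
- status.state(): the state, without advancing time (a new reading comes with each control period).
- imaging.read_camera(name): name is "scene" or "top" or "wrist"; returns a dict with "pixels" (400x640x3 uint8, red, green, blue), "fovy" (degrees; the focal length in pixels is half the picture's height over the tangent of half this angle, whatever the lens; pixels are square), "cx", "cy" (the principal point, pixels), "distortion" ([k1, k2, p1, p2, k3] as OpenCV has them; the pictures are not rectified), "R" (3x3) and "t" (3): a world point X has camera coordinates R X + t. Camera axes: x right, y down, z forward; pixel columns grow to the right and rows downward; lengths in mm; the calibration is good to about 2 mm. A picture is of the moment at which its call begins. There is no depth.
- env.job_done(): hands the job in, once; it reports no verdict.
The state is a dict: "t": time; "joints": joint angles; "qvel": joint speeds; "tau": joint torques, N m; "eef_pos": TCP position; "tcp_rot": TCP orientation; "ft_force": force on the tool from outside, world axes, zero at the start; "moment": the same for the moment, N m; "opening": opening from 0.0 (shut) to 1.0 (fully open).
Only numpy, scipy, OpenCV 4.12 (cv2) and the standard library are available. Lean on these libraries where they do the work, as an engineer would, in place of code of your own. Each camera call takes 0.05 s, during which the arm holds its last target. There are 200 camera calls.

TASK

Lay the T-handle chuck key flat in its matching T-shaped nest in the open red case, handle towards the catch side of the case. Then fold the lid over and press its front edge down until the catch snaps and the lid is fully shut. Leave the tape measure, the red abrasive pad and the spring clamp where they are.

Things in the scene. Friction and masses are not known exactly. Their poses are not given: they have to be found in the camera images.
- chuck_key: T-handle chuck key lying flat, 95 x 60 mm, 90 g: green cross handle (bar 60 mm long, 15 mm thick), straight steel stem 9.6 mm thick. Origin on the underside, midway along its length; y runs along the stem towards the handle, z up. Handle axis at y = +40 mm, stem end at y = -47 mm, both 7 mm above the underside. Grip the stem, best at y = +12 mm.
- key_handle (a point): centre of the key's cross handle
- key_tip (a point): free end of the key's stem
- case: red case fixed to the bench, 150 (x) x 190 (y) mm, walls 40 mm high; place and yaw vary. Origin: centre of its underside. Hinge along the far (+x) wall; catch (steel spring roller) in the middle of the near (-x) wall. Inside, black foam with its top at z = 30 mm and yellow nest floors: left (+y) a fixed hex key in its nest, right (-y) the empty T nest.
- nest_origin (a point): on the T nest's floor, 20 mm above the bench, where the key's origin belongs; axes as the case's. Seated, the key's y points along the case's -x. Nest 10 mm deep: handle pocket 20 (x) x 66 (y) mm centred at x = -40 mm; finger space 84 mm wide from x = -30 to +10; stem slot 15 mm wide to x = +51. A key lying on the foam blocks the lid.
- nest_handle (a point): where the centre of the key's handle belongs, 7 mm above the nest floor
- nest_tip (a point): where the free end of the key's stem belongs, 7 mm above the nest floor
- case_lid (a joint): lid angle in rad: 0 fully shut, starts open at 1.6 to 1.8, stop at 1.95. The hinge is stiff: the lid stays where it is left (1 to 1.5 N at its edge moves it). At about 0.1 its clasp meets the spring roller; about 12 N down at the front edge passes it, the hard point is near 0.045, then it snaps to 0.
- lid_hinge (a point): middle of the hinge line, 40 mm above the bench, 75 mm beyond the case's centre; its axes turn with the lid, y is the hinge line
- lid_press (a point): ribbed thumb patch at the middle of the lid's free edge, outer face, 143 mm from the hinge line; axes turn with the lid (z = outward normal). Lid: clear pane in a black frame, 6 mm thick, 192 mm wide, 154 mm from hinge to edge, with a 32 mm wide clasp tab there, 26 mm long, in front of the wall when shut, pointing at the robot when open. Shut, its outer face is level, 46 mm above the bench.
- tape_measure: yellow tape measure lying flat, 62 x 80 x 32 mm, loose bystander; origin under its middle
- abrasive_pad: red abrasive pad, 50 x 75 x 18 mm, loose bystander; origin at the centre of its underside
- spring_clamp: black spring clamp with orange tips, 67 x 147 x 24 mm, loose bystander; origin under its middle

How it is judged:
By the outcome, as a careful person would: the job done as asked, in the order asked, and still so for the second after the job is handed in, with the robot touching nothing.
It also fails if it takes over 54 s, if anything falls off the work surface, if the arm or the gripper's body presses on something with over 40 N, if the wrist force passes 120 N, or if a joint passes its speed limit or range.

## Working session

There is one attempt and no reset: what is moved stays moved. The work goes in short steps, Python scripts to look and compute and a tool call to move; the robot and the scene stay as the last step left them, time stands still between calls to the robot, and variables do not carry over. Pictures are saved under pics/ and viewed, about 8 in all and at most 12, crops included, and the job is handed in when it is done.

Besides the shell and the picture viewer there is one more tool, called after "Emit:" as name(argument=value, ...) on one line, values as JSON. apply_moves: Moves the arm, as the interface text tells. Its arguments: {"type":"object","properties":{"increments":{"type":"array"}},"required":["increments"]}

```bash
mkdir -p pics; cat > h.py <<'E'
import numpy as np, cv2
from cell import status, imaging, env
def cam(n,save=None,crop=None,scale=1):
    d=imaging.read_camera(n); p=d["pixels"]
    if save:
        q=p[:,:,::-1]
        if crop: q=q[crop[1]:crop[3],crop[0]:crop[2]]
        cv2.imwrite("pics/"+save,cv2.resize(q,None,fx=scale,fy=scale,interpolation=cv2.INTER_CUBIC))
    np.savez("%s.npz"%(save or n),**{k:np.array(v) for k,v in d.items()})
    return d
def KD(d):
    f=200/np.tan(np.radians(float(d["fovy"]))/2)
    return np.array([[f,0,float(d["cx"])],[0,f,float(d["cy"])],[0,0,1]]),np.array(d["distortion"],float)
def ray(d,uv):
    K,D=KD(d); n=cv2.undistortPoints(np.array([[uv]],float),K,D)[0,0]
    R=np.array(d["R"]);t=np.array(d["t"])
    v=R.T@np.array([n[0],n[1],1]); return -R.T@t, v/np.linalg.norm(v)
def atz(d,uv,z):
    c,v=ray(d,uv); return c+v*(z-c[2])/v[2]
def tri(obs):
    A=np.zeros((3,3));b=np.zeros(3)
    for d,uv in obs:
        c,v=ray(d,uv);P=np.eye(3)-np.outer(v,v);A+=P;b+=P@c
    x=np.linalg.solve(A,b)
    return x,[float(np.linalg.norm((np.eye(3)-np.outer(v,v))@(x-c))) for c,v in [ray(*o) for o in obs]]
def proj(d,X):
    K,D=KD(d); R=np.array(d["R"],float)
    return cv2.projectPoints(np.array(X,float).reshape(-1,1,3),cv2.Rodrigues(R)[0],np.array(d["t"],float),K,D)[0][:,0]
def load(n): return dict(np.load("%s.npz"%n))
E
python3 - <<'E'
from h import *
np.set_printoptions(precision=3,suppress=True)
a=cam("top","top1.png");b=cam("scene","scene1.png")
for d in(a,b): print(d["fovy"],d["cx"],d["cy"],-np.array(d["R"]).T@d["t"]); 
print(status.state())
c=np.vstack([cv2.imread("pics/top1.png"),cv2.imread("pics/scene1.png")]);
cv2.imwrite("pics/both1.png",cv2.resize(c,None,fx=.75,fy=.75,interpolation=cv2.INTER_AREA))
E
```

```text
51.542831415965395 332.026538791546 198.2839828939762 [ 351.552  -41.502 1241.772]
48.83969531904941 323.2410873057791 200.67078328249391 [  87.499 -706.836  850.823]
{'t': 0.1, 'joints': array([ 1.08 ,  0.491,  1.559,  0.   ,  1.092, -0.106]), 'qvel': array([-0.   , -0.   , -0.   , -0.002, -0.002, -0.   ]), 'tau': array([  0.003, -61.362, -25.861,   0.069,   0.047,  -0.   ]), 'eef_pos': array([234.502, 579.149, 225.14 ]), 'tcp_rot': array([ 3.024,  1.57 , -2.073]), 'ft_force': array([-0.362, -0.368, -0.439]), 'moment': array([0.013, 0.045, 0.048]), 'opening': 1.00269204124855}
```

View pics/both1.png

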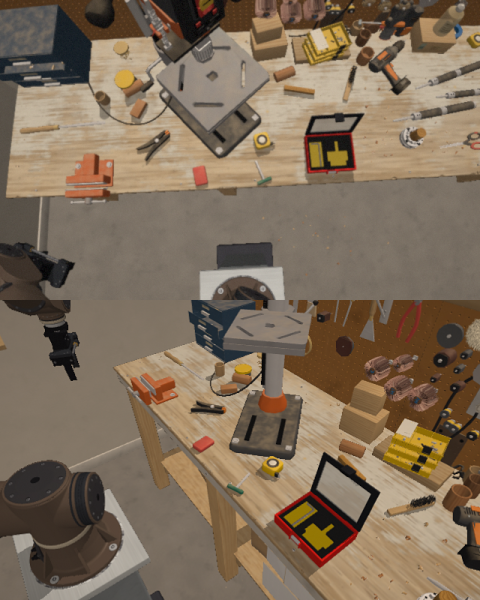

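The top view shows the key at about (350,240) and the open case at about (440,195). The pad, tape and clamp are to the left, and the drill press table overhangs the middle. Next I'll enlarge both views.

```bash
python3 - <<'E'
import cv2
a=cv2.imread("pics/top1.png")[140:260,320:500]; cv2.imwrite("pics/topc.png",cv2.resize(a,None,fx=4,fy=4,interpolation=cv2.INTER_CUBIC))
a=cv2.imread("pics/scene1.png")[200:360,290:530]; cv2.imwrite("pics/scenec.png",cv2.resize(a,None,fx=3.33333,fy=3.33333,interpolation=cv2.INTER_CUBIC))
E
```

```text
(no output)
```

View pics/topc.png

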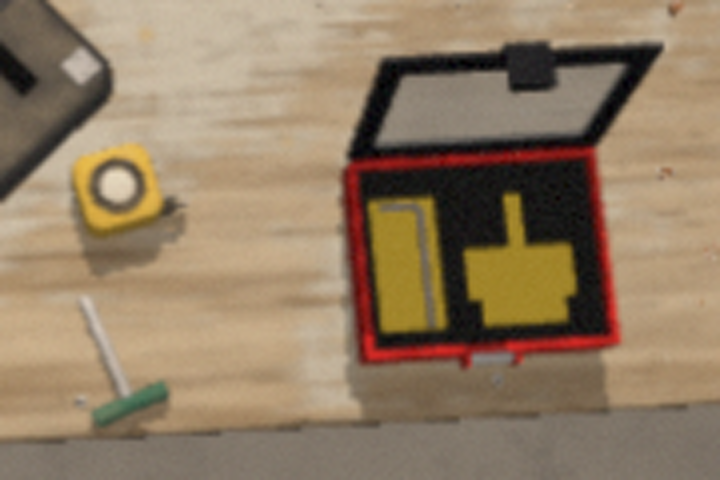

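View pics/scenec.png

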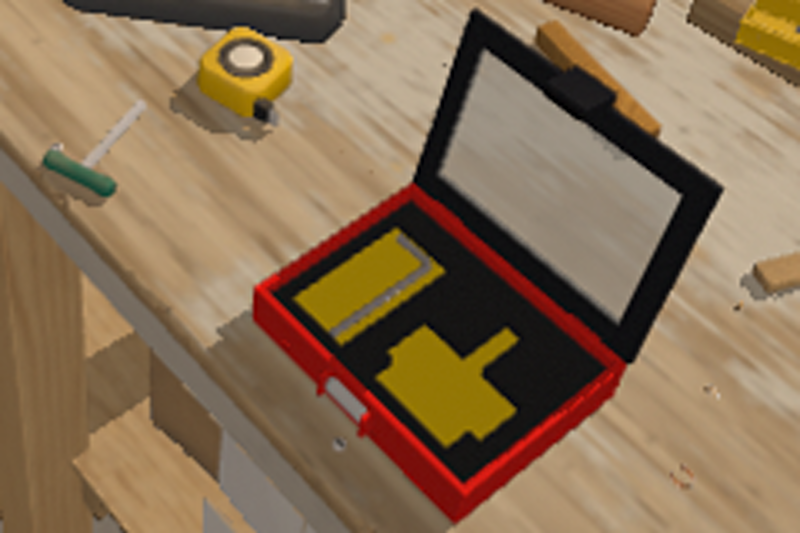

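```bash
python3 - <<'E'
from h import *
np.set_printoptions(precision=1,suppress=True)
a=load("top1.png");b=load("scene1.png")
T=lambda p:((p[0]+.5)/4+319.5,(p[1]+.5)/4+139.5); S=lambda p:(p[0]*.3+289.6,p[1]*.3+199.6)
P=dict(handle=((130,403),(79,173)),tip=((86,298),(140,105)),NL=((362,362),(255,288)),NR=((618,343),(460,487)),FL=((347,163),(413,187)),FR=((595,150),(622,365)),slotend=((512,193),(512,331)),lidL=((382,60),(477,12)),lidR=((662,45),(720,187)),tape=((118,185),(243,57)))
for k,(u,v) in P.items(): x,r=tri([(a,T(u)),(b,S(v))]); print(k,x,np.array(r))
E
```

```text
handle [ 482.2 -110.6   10.5] [1.5 1.5]
tip [562.4 -81.7   8.4] [2.6 2.6]
NL [ 502.9 -282.1   37.6] [1. 1.]
NR [ 503.9 -468.9   47.3] [1.1 1.1]
FL [ 652.1 -283.3   36.5] [1. 1.]
FR [ 650.8 -470.4   42.1] [2.1 2.1]
slotend [ 623.  -406.9   29.9] [2.6 2.6]
lidL [ 683.8 -282.5  189.5] [0.6 0.6]
lidR [ 683.6 -470.9  193.7] [1.5 1.5]
tape [ 642.5 -109.4   35.1] [2.5 2.5]
```

```bash
python3 - <<'E'
from h import *
np.set_printoptions(precision=1,suppress=True)
a=load("top1.png");b=load("scene1.png")
for n,u,v in [("near",(218,127),(224,12)),("right",(268,69),(292,48)),("left",(160,80),(232,10)),("pad",(200,174),(203,143)),("clamp",(153,146),(208,107))]:
    x,r=tri([(a,np.array(u)/.75),(b,np.array(v)/.75)]);print(n,x,np.array(r))
for z in(250,350,450): print(z,[atz(a,np.array(u)/.75,z) for u in((218,127),(268,69),(210,157))])
for s in[status.state()]:
    from scipy.spatial.transform import Rotation as Ro
    print(Ro.from_euler("xyz",s["tcp_rot"]).as_matrix())
E
```

```text
near [559.3  20.4 530.4] [0.7 0.7]
right [ 722.8 -103.5  442.2] [25.3 25.3]
left [710.8 186.1 457.4] [12.3 12.3]
pad [516.8 143.6  14.8] [4.1 4.1]
clamp [646.9 329.4  17.8] [3.6 3.6]
250 [array([642. ,  44.4, 250. ]), array([ 842.7, -134.6,  250. ]), array([542.2,  73.3, 250. ])]
350 [array([612.7,  35.7, 350. ]), array([ 793.2, -125.3,  350. ]), array([523. ,  61.7, 350. ])]
450 [array([583.5,  27.1, 450. ]), array([ 743.7, -115.9,  450. ]), array([503.7,  50.1, 450. ])]
[[-0.  -0.9  0.4]
 [-0.   0.4  0.9]
 [-1.   0.  -0. ]]
```

```bash
python3 - <<'E'
from h import *
from scipy.spatial.transform import Rotation as Ro
np.set_printoptions(precision=2,suppress=True)
d=cam("wrist");s=status.state();R=Ro.from_euler("xyz",s["tcp_rot"]).as_matrix()
print(d["fovy"],d["cx"],d["cy"],R.T@(-np.array(d["R"]).T@d["t"]-s["eef_pos"]));print("cam axes in tool\n",(np.array(d["R"])@R))
print(np.degrees(np.arctan2(R[1,2],R[0,2])))
def loc(dst): 
    print(R.T@(np.array(dst)-s["eef_pos"]))
loc([460,-60,225]);loc([509,-101,225])
E
```

```text
63.630138919626965 316.6093417204206 203.34949730944345 [-159.56   68.65    0.17]
cam axes in tool
 [[ 0.   -0.    1.  ]
 [-0.25 -0.97 -0.  ]
 [ 0.97 -0.25 -0.  ]]
67.95290531173215
[   0.56 -448.92 -507.8 ]
[   0.57 -509.72 -527.41]
```

Emit:
apply_moves(increments=[[0, 0, -15, -17, 0], [0, 0, -30, -34, 0], [0, 0, -30, -34, 0], [0, 0, -30, -34, 0], [0, 0, -30, -34, 0], [0, 0, -30, -34, 0], [0, 0, -30, -34, 0], [0, 0, -30, -34, 0], [0, 0, -30, -34, 0], [0, 0, -30, -34, 0]])

```text
t: 1.15
eef_pos: [377.7, 171.2, 225.7]
tcp_rot: [-0.755, 1.57, 0.431]
ft_force: [1.6, -0.1, -0.2]
opening: 0.998
```

Emit:
apply_moves(increments=[[0, 0, -30, -34, 0], [0, 0, -30, -34, 0], [0, 0, -30, -34, 0], [0, 0, -30, -34, 0], [0, 0, -30, -34, 0], [0, 0, -30, -30, -8.4], [0, 0, 0, 0, -8.4], [0, 0, 0, 0, -8.4], [0, 0, 0, 0, -8.4], [0, 0, 0, 0, -8.4]])

```text
t: 2.15
eef_pos: [469.2, -80.1, 225.4]
tcp_rot: [0.594, 1.57, 2.518]
ft_force: [0.5, 0.3, -0.9]
opening: 0.999
```

```bash
cat >> h.py <<'E'
from scipy.spatial.transform import Rotation as Ro
def loc(dst,tz=None):
    s=status.state();R=Ro.from_euler("xyz",s["tcp_rot"]).as_matrix();print("shift",(R.T@(np.array(dst)-s["eef_pos"])).round(1),"phi",np.degrees(np.arctan2(R[1,2],R[0,2])).round(2),"pos",s["eef_pos"].round(1),"t",s["t"],"F",s["ft_force"].round(1),"op",round(s["opening"],3))
E
python3 - <<'E'
from h import *
cam("wrist","w1.png"); loc([509,-101,225])
E
```

```text
shift [  0.5 -29.8 -33.7] phi 110.81 pos [469.2 -80.1 225.5] t 2.2 F [-0.2 -0.4 -0.1] op 1.0
```

View pics/w1.png

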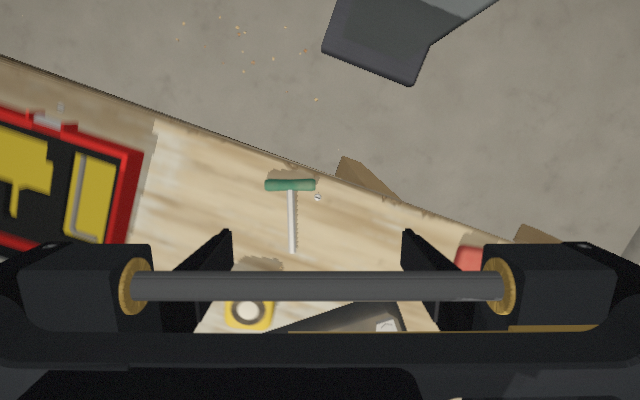

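The wrist view shows the key's handle centre at (290,184) and its stem end at (293,251). The case corner is at the left.

```bash
python3 - <<'E'
from h import *
a=load("top1.png");w=load("w1.png")
T=lambda p:((p[0]+.5)/4+319.5,(p[1]+.5)/4+139.5); S=lambda p:(p[0]*.3+289.6,p[1]*.3+199.6)
b=load("scene1.png")
for n,u,v,q in[("h",(130,403),(290,184),(79,173)),("t",(86,298),(292.5,251),(140,105))]:
    x,r=tri([(a,T(u)),(w,v),(b,S(q))]); print(n,x.round(1),np.round(r,1),atz(w,v,7 if n=="t" else 9).round(1), atz(a,T(u),8).round(1))
h=atz(w,(290,184),9);t=atz(w,(292.5,251),8);u=(h-t)[:2];print(np.linalg.norm(u),np.degrees(np.arctan2(*u[::-1])),)
g=h[:2]-28*u/np.linalg.norm(u);print(g)
loc([g[0],g[1],13])
E
```

```text
h [ 482.7 -109.7    9.5] [1.8 1.1 1.5] [ 483.2 -108.7    9. ] [ 483.8 -111.4    8. ]
t [563.1 -80.1   7.1] [3.4 2.2 2.3] [563.6 -77.9   7. ] [564.8 -82.9   8. ]
85.63181730886909 -158.92364453921735
[509.36341505 -98.67709602]
shift [212.5 -31.  -31.7] phi 110.81 pos [469.2 -80.1 225.5] t 2.2 F [-0.2 -0.4 -0.1] op 1.0
```

Emit:
apply_moves(increments=[[0, 0, -16, -16, 0], [0, 15, -15, -16, 0], [0, 40, 0, 0, 0], [0, 45, 0, 0, 0], [0, 45, 0, 0, 0], [0, 30, 0, 0, 0], [0, 20, 0, 0, 0], [0, 12, 0, 0, 0], [0, 5, 0, 0, 0], [0, 0, 0, 0, 0]])

```text
t: 3.2
eef_pos: [509.4, -99.5, 13.6]
tcp_rot: [0.135, 1.571, 2.053]
ft_force: [-0.0, -0.0, 1.3]
opening: 1.001
```

Emit:
apply_moves(increments=[[1, 0, 0, 0, 0], [1, 0, 0, 0, 0], [1, 0, 0, 0, 0], [1, 0, 0, 0, 0], [1, 0, 0, 0, 0], [1, 0, 0, 0, 0], [1, 0, 0, 0, 0], [1, 0, 0, 0, 0]])

```text
t: 4.0
eef_pos: [509.3, -99.5, 13.6]
tcp_rot: [-0.766, 1.571, 1.153]
ft_force: [0.9, -0.4, 0.3]
opening: 0.385
```

Emit:
apply_moves(increments=[[1, 0, 0, 0, 0], [1, 0, 0, 0, 0], [1, 0, 0, 0, 0], [1, 0, 0, 0, 0], [1, 0, 0, 0, 0], [1, 0, 0, 0, 0], [1, 0, 0, 0, 0]])

```text
t: 4.7
eef_pos: [509.3, -99.5, 13.6]
tcp_rot: [-0.592, 1.571, 1.327]
ft_force: [0.2, 0.2, -0.1]
opening: 0.089
```

Emit:
apply_moves(increments=[[1, -5, 0, 0, 0], [1, -20, 0, 0, 0], [1, -35, 0, 0, 0], [1, -40, 0, 0, 0], [1, -20, 0, 0, 0], [1, -5, 0, 0, 0], [1, 0, 0, 0, 0]])

```text
t: 5.4
eef_pos: [509.3, -99.5, 139.0]
tcp_rot: [-2.167, 1.57, -0.248]
ft_force: [-0.1, -0.1, -1.8]
opening: 0.09
```

```bash
python3 - <<'E'
from h import *
loc([560,-407,139])
E
```

```text
shift [ 1.000e-01  5.730e+01 -3.063e+02] phi 109.95 pos [509.3 -99.5 139. ] t 5.4 F [-0.1 -0.1 -1.8] op 0.09
```

Emit:
apply_moves(increments=[[1, 0, 4, -20, 0], [1, 0, 8, -42, 0], [1, 0, 8, -42, 0], [1, 0, 8, -42, 0], [1, 0, 8, -42, 0], [1, 0, 8, -42, 0], [1, 0, 8, -42, 0], [1, 0, 5, -34, 4.5], [1, 0, 0, 0, 8], [1, 0, 0, 0, 8]])

```text
t: 6.4
eef_pos: [559.3, -407.3, 135.5]
tcp_rot: [0.828, 1.567, 2.382]
ft_force: [0.1, 0.1, -1.2]
opening: 0.093
```

```bash
python3 - <<'E'
from h import *
cam("wrist","w2.png"); loc([560,-407,139])
E
```

```text
shift [-3.3 -0.6 -0.3] phi 88.58 pos [ 559.4 -406.7  135.7] t 6.45 F [ 0.7  0.9 -1. ] op 0.092
```

View pics/w2.png

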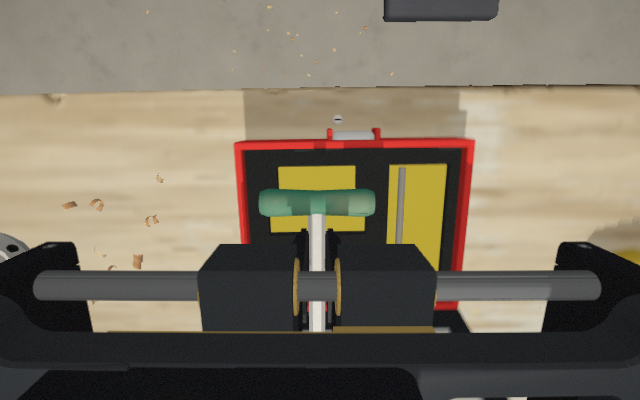

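```bash
python3 - <<'E'
from h import *
w=load("w2.png");np.set_printoptions(precision=1,suppress=True)
for n,p,z in[("rimNL",(473,141),40),("rimNR",(236,143),40),("pockL",(355,165.5),20),("pockR",(278,167),20),("pockL30",(355,165.5),30),("pockR30",(278,167),30),("farL shoulder",(366,231),20),("farR",(270,232.5),20)]: print(n,atz(w,p,z))
# key in hand: handle ends & stem
for n,p,z in[("hL",(375,203),133),("hR",(259,203),133),("hc",(317,203),132),("stem",(317,325),129)]: print(n,atz(w,p,z))
a=load("top1.png");b=load("scene1.png")
T=lambda p:((p[0]+.5)/4+319.5,(p[1]+.5)/4+139.5); S=lambda p:(p[0]*.3+289.6,p[1]*.3+199.6)
x=[tri([(a,T(u)),(b,S(v)),(w,q)]) for u,v,q in[((362,362),(255,288),(473,141)),((618,343),(460,487),(236,143))]];print(x)
E
```

```text
rimNL [ 507.3 -283.6   40. ]
rimNR [ 505.6 -469.1   40. ]
pockL [ 527.6 -373.6   20. ]
pockR [ 527.7 -439.6   20. ]
pockL30 [ 526.3 -374.8   30. ]
pockR30 [ 526.4 -438.4   30. ]
farL shoulder [ 586.9 -363.1   20. ]
farR [ 586.7 -449.6   20. ]
hL [ 532.4 -376.5  133. ]
hR [ 531.2 -436.8  133. ]
hc [ 532.1 -406.7  132. ]
stem [ 606.9 -408.   129. ]
[(array([ 504.9, -281.7,   35.7]), [2.6255180252804866, 0.2642719282677355, 2.6858835205053366]), (array([ 504.7, -468.5,   46.1]), [1.4850678734178953, 1.1526619436086996, 1.0701999151638713])]
```

Emit:
apply_moves(increments=[[1, 5, -1, 0, -0.7], [1, 25, -2, 0, 0], [1, 30, 0, 0, 0], [1, 15, 0, 0, 0], [1, 6, 0, 0, 0], [1, 0, 0, 0, 0]])

```text
t: 7.05
eef_pos: [563.1, -406.4, 56.9]
tcp_rot: [0.766, 1.57, 2.341]
ft_force: [-0.5, -0.5, -0.9]
opening: 0.092
```

```bash
python3 - <<'E'
from h import *
cam("wrist","w3.png",(200,90,500,300),2.6); loc([562,-407,33.6])
E
```

```text
shift [24.3  1.4 -0.3] phi 90.23 pos [ 563.4 -406.7   57.9] t 7.1 F [ 0.8  0.5 -0.2] op 0.09
```

View pics/w3.png

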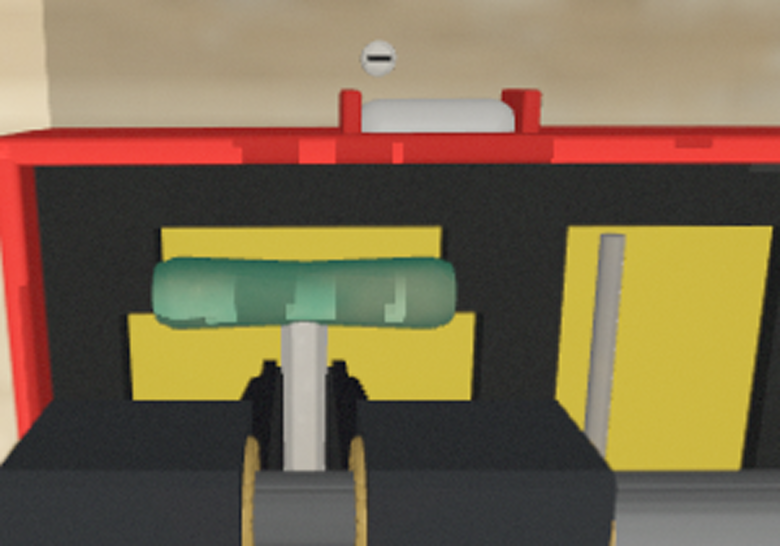

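```bash
python3 - <<'E'
from h import *
w=load("w3.png");np.set_printoptions(precision=1,suppress=True)
C=lambda p:((p[0]+.5)/2.6+199.5,(p[1]+.5)/2.6+89.5)
for n,p,z in[("pkL",(442,227),20),("pkR",(162,228),20),("near",(302,226.5),30),("shR",(140,313.5),30),("shL",(465,312.5),30),("hL",(456,291),51),("hR",(153,292),51),("htop",(305,262),51),("hc",(305,292),51),("stem",(304,400),51),("rim",(150,130),40),("rim2",(700,129),40),("fsL",(474,390),20),("fsR",(131,390),20)]: print(n,atz(w,C(p),z))
E
```

```text
pkL [ 527.6 -373.8   20. ]
pkR [ 528.1 -440.2   20. ]
near [ 525.9 -407.    30. ]
shR [ 546.3 -444.4   30. ]
shL [ 545.9 -369.3   30. ]
hL [ 535.6 -375.6   51. ]
hR [ 536.  -437.3   51. ]
htop [ 529.6 -406.3   51. ]
hc [ 535.9 -406.3   51. ]
stem [ 559.3 -406.5   51. ]
rim [ 504.1 -438.5   40. ]
rim2 [ 503.4 -324.2   40. ]
fsL [ 568.7 -364.    20. ]
fsR [ 568.9 -449.5   20. ]
```

Emit:
apply_moves(increments=[[1, 5, 0, -0.5, 0], [1, 8, 0, 0, 0], [1, 6, 0, 0, 0], [1, 3, 0, 0, 0], [1, 2, 0, 0, 0], [1, 0, 0, 0, 0]])

```text
t: 7.7
eef_pos: [563.2, -407.1, 33.7]
tcp_rot: [-0.793, 1.571, 0.781]
ft_force: [-0.5, -0.1, -0.9]
opening: 0.091
```

Depth reached with no contact force. Next: release and rise.

Emit:
apply_moves(increments=[[0.65, 0, 0, 0, 0], [0.65, 0, 0, 0, 0], [0.65, 0, 0, 0, 0], [0.65, 0, 0, 0, 0], [0.65, 0, 0, 0, 0], [0.65, -5, 0, 0, 0], [0.65, -15, 0, 0, 0], [0.65, -30, 0, 0, 0], [0.65, -40, 0, 0, 0], [0.65, -40, 0, 0, 0]])

```text
t: 8.7
eef_pos: [563.1, -406.9, 166.2]
tcp_rot: [-2.054, 1.57, -0.481]
ft_force: [-0.1, -0.0, 0.4]
opening: 0.35
```

```bash
python3 - <<'E'
from h import *
cam("top","top2.png",(400,140,500,240),4)
cam("wrist","w4.png",(180,80,500,300),2.4); loc([563,-407,33.6])
E
```

```text
shift [137.4   2.9   2.4] phi 90.16 pos [ 564.9 -408.5  171.1] t 8.8 F [-0.   0.7 -0.2] op 0.352
```

View pics/w4.png

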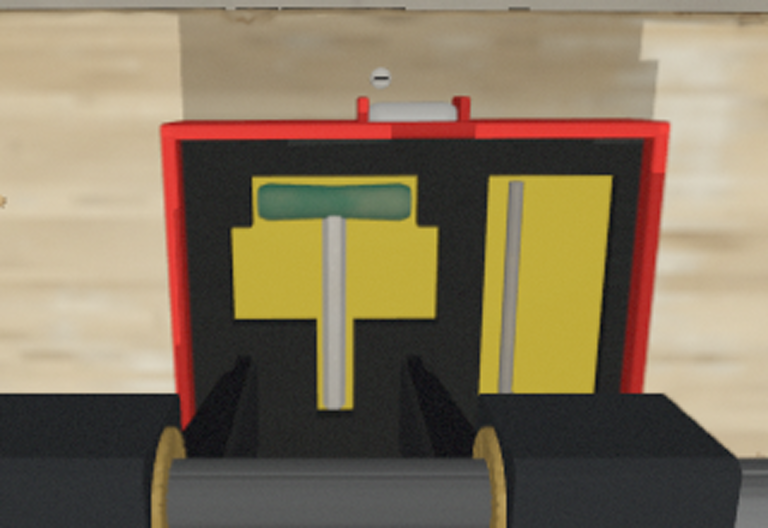

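The key sits in its nest: handle inside the pocket at crop (334,200), stem in the slot ending at (335,408). Next I'll go over and behind the lid with the jaws shut.

Emit:
apply_moves(increments=[[1, -30, 0, 0, 0], [1, -45, 0, 0, 0], [1, -40, 0, 6, 0], [1, 0, -20, 9, 0], [1, 0, -35, 9, 0], [1, 0, -40, 7, 0], [1, 0, -40, 0, 0], [1, 0, -25, 0, 0], [1, 0, -12, 0, 0], [1, 0, 0, 0, 0]])

```text
t: 9.8
eef_pos: [736.1, -374.9, 277.8]
tcp_rot: [0.698, 1.57, 2.273]
ft_force: [0.5, -0.5, 0.5]
opening: 0.002
```

```bash
python3 - <<'E'
from h import *
cam("wrist","w5.png",None,1); loc([735,-376,161])
cam("scene","scene2.png")
a=cv2.imread("pics/w5.png");b=cv2.imread("pics/scene2.png")[40:360,200:640]
cv2.imwrite("pics/pair.png",np.vstack([cv2.resize(a,(480,300)),cv2.resize(b,(480,349))])[:600])
E
```

```text
shift [ 1.172e+02  1.000e-01 -8.000e-01] phi 90.19 pos [ 735.2 -375.3  278.2] t 9.85 F [-0.2 -0.2  0.5] op 0.004
```

View pics/pair.png

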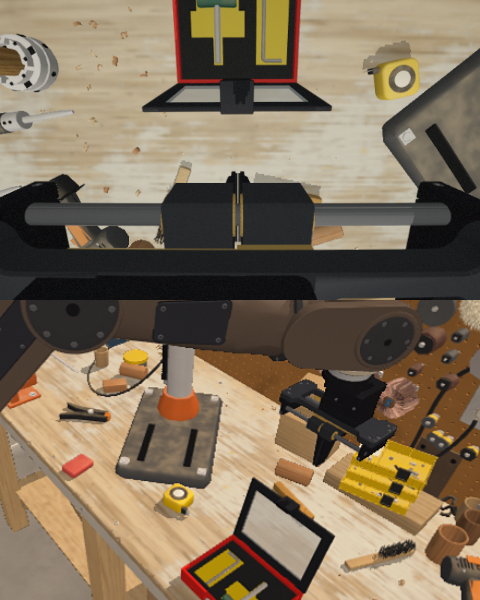

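Emit:
apply_moves(increments=[[1, 20, 0, 0, 0], [1, 40, 0, 0, 0], [1, 37, 0, 0, 0], [1, 15, 0, 0, 0], [1, 5, 0, 0, 0], [1, 0, 10, 0, 0], [1, 0, 15, 0, 0], [1, 0, 15, 0, 0], [1, 0, 15, 0, 0], [1, 0, 10, 0, 0]])

```text
t: 10.9
eef_pos: [669.9, -376.4, 164.5]
tcp_rot: [-2.142, 1.567, -0.569]
ft_force: [0.8, -0.3, 1.1]
opening: 0.005
```

Emit:
apply_moves(increments=[[1, 0, 15, 0, 0], [1, 0, 15, 0, 0], [1, 0, 14, 0, 0], [1, 2, 13, 0, 0], [1, 3, 12, 0, 0], [1, 5, 12, 0, 0], [1, 7, 11, 0, 0], [1, 8, 10, 0, 0], [1, 9, 9, 0, 0], [1, 0, 0, 0, 0]])

```text
t: 11.9
eef_pos: [558.1, -376.1, 127.4]
tcp_rot: [0.915, 1.57, 2.487]
ft_force: [0.8, 0.7, 0.8]
opening: 0.006
```

```bash
python3 - <<'E'
from h import *
cam("scene","scene3.png",(300,160,620,400),2.4); loc([559,-376,129])
E
```

```text
shift [-1.1 -0.1  0.3] phi 90.12 pos [ 558.9 -376.3  127.9] t 11.95 F [ 1.2 -1.   0.1] op 0.005
```

View pics/scene3.png

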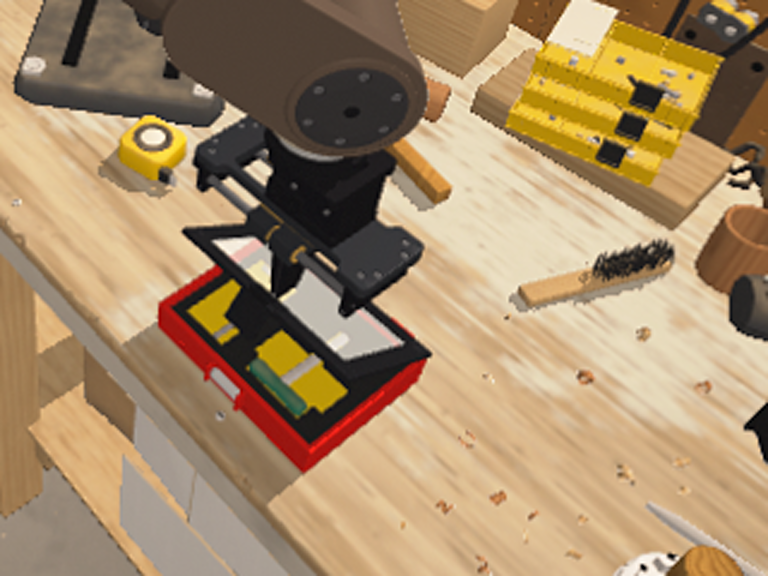

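The lid is following the fingers at about 0.6 rad, with the finger behind it and the tape measure clear. I'll continue down.

Emit:
apply_moves(increments=[[1, 7, 6, 0, 0], [1, 10, 8, 0, 0], [1, 12, 7, 0, 0], [1, 12, 6, 0, 0], [1, 8, 4, 0, 0], [1, 6, 2, 0, 0], [1, 3, 0, 0, 0], [1, 3, 0, 0, 0], [1, 3, 0, 0, 0], [1, 0, 0, 0, 0]])

```text
t: 12.95
eef_pos: [530.7, -376.9, 64.8]
tcp_rot: [-1.998, 1.559, -0.425]
ft_force: [25.5, 2.5, 2.7]
opening: 0.004
```

Emit:
apply_moves(increments=[[1, 0, -5, 0, 0], [1, 0, -1, 0, 0], [1, -8, 0, 0, 0], [1, -15, 0, 0, 0], [1, -15, 0, 0, 0], [1, 0, 0, 0, 0]])

```text
t: 13.55
eef_pos: [532.3, -376.4, 103.0]
tcp_rot: [-2.31, 1.569, -0.737]
ft_force: [-0.5, -0.9, 0.2]
opening: 0.003
```

```bash
python3 - <<'E'
from h import *
cam("scene","scene4.png",(340,220,500,380),3.6); cam("wrist","w6.png");loc([512,-376,57])
a=cv2.imread("pics/scene4.png");b=cv2.imread("pics/w6.png")[60:300,220:440]
cv2.imwrite("pics/pair2.png",np.hstack([cv2.resize(a,(400,400)),cv2.resize(b,(367,400))]))
E
```

```text
shift [44.2 19.5 -0. ] phi 90.15 pos [ 531.5 -375.9  101.2] t 13.65 F [ 0.7  0.  -0.4] op 0.007
```

View pics/pair2.png

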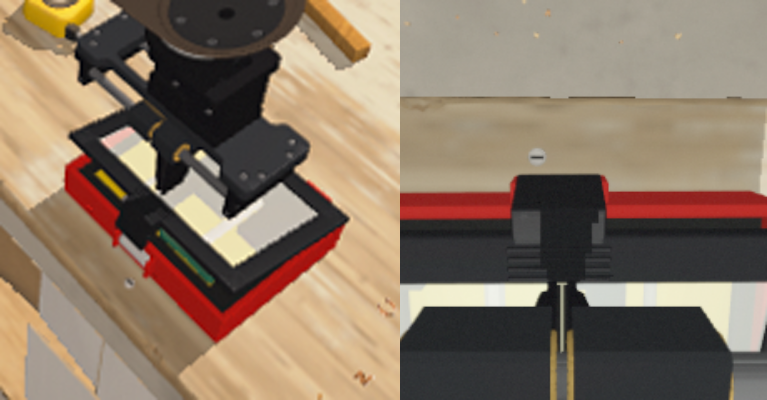

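The lid is at about 0.25 rad. The fingertip had caught on the inner frame edge inside the recessed pane, so I'll move it onto the thumb patch and press there.

Emit:
apply_moves(increments=[[1, 0, 7, 0, 0], [1, 0, 7, 0, 0], [1, 6, 0, 0, 0], [1, 8, 1, 0, 0], [1, 8, 2, 0, 0], [1, 5, 1, 0, 0], [1, 2, 0, 0, 0], [1, 0, 0, 0, 0]])

```text
t: 14.45
eef_pos: [514.1, -376.1, 72.1]
tcp_rot: [0.649, 1.57, 2.223]
ft_force: [-0.2, -0.6, 0.5]
opening: 0.008
```

Emit:
apply_moves(increments=[[1, 3, 0, 0, 0], [1, 3, 0, 0, 0], [1, 2, 0, 0, 0], [1, 2, 0, 0, 0], [1, 0, 0, 0, 0]])

```text
t: 14.95
eef_pos: [513.9, -376.3, 63.0]
tcp_rot: [2.626, 1.571, -2.083]
ft_force: [-1.7, -0.8, 3.4]
opening: 0.006
```

Emit:
apply_moves(increments=[[1, 2, 0, 0, 0], [1, 2, 0, 0, 0], [1, 2, 0, 0, 0], [1, 1.5, 0, 0, 0], [1, 0, 0, 0, 0], [1, 0, 0, 0, 0]])

```text
t: 15.55
eef_pos: [514.4, -376.3, 56.7]
tcp_rot: [-2.269, 1.57, -0.696]
ft_force: [-5.0, 2.7, 19.6]
opening: 0.005
```

Emit:
apply_moves(increments=[[1, 1.5, 0, 0, 0], [1, 0, 0, 0, 0]])

```text
t: 15.75
eef_pos: [514.4, -376.4, 56.3]
tcp_rot: [-2.335, 1.569, -0.761]
ft_force: [-8.2, 5.2, 30.7]
opening: 0.008
```

Emit:
apply_moves(increments=[[1, -5, 0, 0, 0], [1, -20, 0, 0, 0], [1, -40, 0, 0, 0], [1, -45, 0, 0, 0], [1, -45, 0, 0, 0], [1, -30, 0, 0, 0], [1, 0, 0, 0, 0]])

```text
t: 16.45
eef_pos: [515.4, -377.0, 243.0]
tcp_rot: [-2.262, 1.563, -0.688]
ft_force: [-0.7, 0.1, -0.6]
opening: 0.008
```

```bash
python3 - <<'E'
from h import *
cam("scene","scene5.png",(290,200,490,380),4);cam("wrist","w7.png"); cam("top","top3.png"); loc([512,-376,57])
a=cv2.imread("pics/scene5.png");b=cv2.imread("pics/w7.png")
cv2.imwrite("pics/pair3.png",np.vstack([cv2.resize(a,(400,360)),cv2.resize(b,(400,240))]))
E
```

```text
shift [180.4   1.8  -0.3] phi 90.16 pos [ 513.9 -375.9  237.4] t 16.6 F [ 0.   1.8 -0.1] op 0.002
```

View pics/pair3.png

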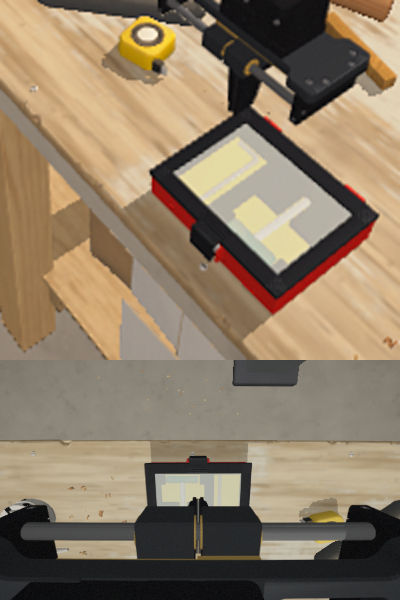

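```bash
python3 - <<'E'
from h import *
s=load("scene5.png");w=load("w7.png")
for u,v in[((152,174),(252,103)),((274,290),(146,103.5))]:
    x,r=tri([(s,(u[0]/2+290,u[1]/2+200)),(w,(v[0]*1.6,v[1]*1.6))]);print(x.round(1),np.round(r,1))
for X in([499,-280,46],[499,-280,53]): p=proj(s,X)[0];print((p-[290,200])*2)
env.job_done()
E
```

```text
[ 494.8 -285.9   47.8] [4.2 4.2]
[ 495.3 -467.9   56.2] [3.3 3.3]
[147.81458869 168.23734863]
[148.116966   164.42826316]
the job is handed in; nothing more can be done
```

The chuck key is in its T nest with the handle towards the catch, and the lid is folded over and pressed shut. I handed the job in after 16.6 s on the robot's clock, with the gripper lifted clear.

- **Key:** the wrist picture after release showed the handle inside its pocket and the stem in the slot. The release height also matched a seated key (33.7 mm measured, 33.6 mm expected).
- **Lid:** on the way down the fingertip caught on the inner frame edge, with about 25 N sideways. I backed off and pressed on the thumb patch instead.
- **Shut check:** the fingertip stopped at 45.5 mm, which fits the shut face at 46 mm. An extra 1.5 mm of push gave only 0.4 mm of travel while the force rose from 20 to 31 N, so the lid was on its stop. The last picture shows it level, with the clasp over the catch.
- **Check that disagreed:** a rough two-view height of the lid's front corners gave 48 and 56 mm instead of 46, with 3 to 4 mm of residual. The second would fit a lid not fully snapped. I put it down to coarse pixel readings and trusted the contact reading.
- **Bystanders:** I never came near the tape measure, the abrasive pad or the spring clamp. I only saw the tape measure in the last picture and did not re-measure any of the three.

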